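# Close the mini centrifuge rotor with its lid and snap cap

### The arm

A 7-joint arm with a two-finger parallel gripper is mounted at the origin on the work surface. World frame = base frame: x ahead of the robot, y to its left, z up, the work surface at z = 0. Lengths are in m, angles in degrees, forces in N, time in s.
With the tool pointing down it reaches from about 0.425 to 0.875 m from the base axis. Payload 4.7 kg.
Tool frame: the origin (TCP) lies midway between the tips of the shut fingers; the grasp point (between the pads) lies 19 mm behind it; z points along the fingers, y is the direction in which the jaws open and shut (so a half turn about z gives the same grasp; the last joint's range is limited). The gripper opens to 87 mm and grips with 3 to 60 N. Pads are 19 mm wide; open, the fingers measure 117 mm over their backs; the gripper's body (75 mm by 190 mm) begins 51 mm behind the grasp point.
Start: joints at [-64.395, 18.392, -4.016, 83.108, 1.295, 78.541, -3.26], TCP at [0.273, 0.59, 0.223] pointing down, gripper open.
Joint ranges: [-163.93, 163.93], [-17.29, 119.83], [-79.2, 71.16], [3.27, 140.29], [-89.18, 269.18], [5.43, 117.66], [-154.24, 154.24]. Speed limits (degrees/s): [147.25, 147.25, 180, 180, 180, 180, 180].

### API

Orientations are given as [roll, pitch, yaw] about the fixed x, y, z axes, in that order (R = Rz(yaw) Ry(pitch) Rx(roll)).
In Python, from cell import env gives the robot as it stands. The module is installed in compiled form; this text tells all that it offers.
- The arm moves only by the tool servo_tool, never from a script. Its argument "plan" is a list of rows, each a list of 3 entries, a list of its own where there are three numbers: the opening, from 0 (shut) to 1 (fully open), then the shift along the tool's x, y, z in cm, then the turn, a rotation vector about the tool's x, y, z in degrees. A call has 1 to 20 rows; each row shifts and turns the pose as measured when the row begins, along the tool's axes as they then stand; what a row does not reach is not made up. A row lasts 1/12 s, in which the tool goes at most 41.7 mm and 7.16 degrees, less where a joint would pass 70% of its speed; a pose out of reach is approached as far as the arm can. A call is refused whole if a number of a shift passes 4.17 or a number of a turn 7.16, either way. A call with a gripper value outside its range is refused whole. The fingers move at their own pace and stop on an object; "force" is the grip in N (left out, the last holds). Time passes only in rows, so rows that do not move let the fingers close. It gives the time, the measured TCP pose, the force and the opening at its end, in the units of the state.
- env.get_obs(): the state, without advancing time (a new reading comes with each control period).
- env.read_camera(name): name is "side" or "top"; returns a dict with "image" (480x640x3 uint8, blue, green, red), "fx", "fy", "cx", "cy" (pixels), "k1" (the pictures are not rectified: a ray, as slopes to the right and down, at radius r is drawn at 1 + k1 r^2 times it, then the intrinsics apply), "rvec" (rotation vector, rad) and "tvec" (3), from world to camera coordinates, as OpenCV has them. Camera axes: x right, y down, z forward; pixel columns grow to the right and rows downward; lengths in m; the calibration is good to about 2 mm. A picture is of the moment at which its call begins. There is no depth.
- env.sign_off(): hands the job in, once; it reports no verdict.
The state is a dict: "time_s": time; "qpos": joint angles; "joint_velocities": joint speeds; "effort": joint torques, N m; "tool_pos": TCP position; "tool_rot": TCP orientation; "force": force on the tool from outside, world axes, zero at the start; "wrist_torque": the same for the moment, N m; "grip_width": finger opening in m.
Only numpy, scipy, OpenCV 4.12 (cv2) and the standard library are available. Lean on these libraries where they do the work, as an engineer would, in place of code of your own. Each camera call takes 0.05 s, during which the arm holds its last target. There are 200 camera calls.

### The job

Close the rotor of the mini centrifuge: fetch the flat blue lid ring, lay it over the stud and press it down firmly so that it beds flat on the rotor. Then press the red snap cap straight down onto the stud until it clicks, keep pushing after the force drops so that it sits home on the lid, and finish while still holding it pressed down with a push of about 10 newtons (never more than 30). Leave everything else on the bench where it stands.

Things in the scene. Friction and masses are not known exactly. Their poses are not given: they have to be found in the camera images.
- centrifuge: White mini centrifuge fixed to the bench, case 150 x 130 mm (its x, y) and 48 mm high; origin at the centre of its underside. The dark rotor stands in the middle of its top: foot 86 mm across, tapering up to an upright neck 40 mm across in its topmost 14 mm.
- rotor_seat (a point): Centre of the rotor's flat round top (40 mm across), the seat of the lid, about 84 mm above the bench; z up. A centring shoulder 22 mm across and 5 mm high (bevelled top edge) and then the stud, 12 mm thick, rise from it. Four sprung brass balls stick out of the stud, 21 mm across over the balls, their centres 14 mm above this point.
- stud_tip (a point): Tip of the stud on its axis, 21 mm above the rotor seat; the tip is tapered from 12 to 7 mm over its last 2.5 mm. It moves with the rotor.
- rotor (a joint): How far the rotor, stud and all, is pushed down on its rubber mount, in m: 0 unloaded, grows downward by 1 mm for each 4 N of load (the mount is a spring; stop at 12 mm). Lid and cap by themselves weigh it down by 0.3 mm.
- rotor_lid: Flat blue ring, the rotor lid: 60 mm outside, central hole 25 mm, 6 mm thick, 100 g; origin at the centre of its underside, z up. At the start it lies flat on the small white stand, overhanging it all round.
- lid_stand: Small white round stand fixed to the bench, 36 mm across (48 mm across in its lowest 4 mm), 22 mm high; origin at the centre of its underside.
- snap_cap: Red round snap cap, 36 mm across its grip (topmost 13 mm; 34 mm below), 30 mm high, 30 g, closed top, open mouth below; origin at the centre of its underside, z up; it stands upright on the bench. Inside the mouth: a lip 3 mm thick with a 16 mm hole, above it a 24 mm bore up to 17 mm.
- cap_top (a point): Centre of the snap cap's top, 30 mm above its underside. The lip meets the balls with the cap about 12 mm above home, the force climbs to about 9 N, and drops (even pulling inward) about 5 mm above home, measured on the rotor, which is sunk about 2 mm by then. Home: the cap's underside rests on the lid, 6 mm above the rotor seat.
- amber_jar: Small amber jar with white cap, 40 mm across, 55 mm high; origin at the centre of its underside. Not to be moved.
- blank_cap: Plain grey plug, 30 mm across, 18 mm high; origin at the centre of its underside. Not the snap cap; not to be moved.
- tube_rack: Green tube rack, 75 x 210 mm, 82 mm high with its tubes; origin at the centre of its underside. Not to be moved.
- clear_dome: Clear dome cover of the centrifuge, 120 mm across, 53 mm high; origin at the centre of its underside. Not to be moved.
- tip_box: Blue pipette tip box, 85 x 120 mm, 49 mm high; origin at the centre of its underside. Not to be moved.

How it is judged (in metres and radians):
On the way, in this order (a step that is already met when the one before it is completed fails the run):
1. the lid lies flat on the rotor around the stud and is pressed down firmly (rotor sunk 0.9 mm or more), the cap not yet on (z of rotor_lid in the frame of rotor_seat below 0.0015 m and horizontal distance between rotor_lid and rotor_seat below 0.005 m and angle between rotor_lid's own z axis and vertical below 0.05 rad and value of joint rotor above 0.0009 m and distance between snap_cap and rotor_seat above 0.05 m), for 0.1 s.
2. the snap cap is pressed past the click, home on the lid (z of snap_cap in the frame of rotor_seat below 0.008 m and horizontal distance between snap_cap and rotor_seat below 0.004 m and angle between snap_cap's own z axis and vertical below 0.08 rad), for 0.2 s.
At the end, for the whole second after the job is handed in: Lid flat on the rotor seat (1.5 mm in height, 5 mm sideways, 0.05 rad); snap cap past the click, resting on the lid (1.5 mm in height, 4 mm sideways, 0.06 rad), still, and the fingers on it press it down so that the rotor stays sunk 1.3 to 7.8 mm (a push of about 4 to 30 N) (z of rotor_lid in the frame of rotor_seat between -0.002 and 0.0015 m and horizontal distance between rotor_lid and rotor_seat below 0.005 m and angle between rotor_lid's own z axis and vertical below 0.05 rad and z of snap_cap in the frame of rotor_seat between 0.003 and 0.0075 m and horizontal distance between snap_cap and rotor_seat below 0.004 m and angle between snap_cap's own z axis and vertical below 0.06 rad and value of joint rotor between 0.0013 and 0.0078 m and contact force between the fingers and snap_cap above 2 N and contact force between snap_cap and rotor_lid above 2 N and linear speed of snap_cap below 0.01 m/s); the arm keeps its last pose, push and grip.
It fails at once if the rotor mount is overloaded (sunk more than 9 mm, over 35 N) (value of joint rotor above 0.009 m).
It fails at once if a bystander is moved by more than 20 mm (distance of any of amber_jar, blank_cap, tube_rack, clear_dome, tip_box from where it was at the start of the episode above 0.02 m).
It also fails if it takes over 67 s, if anything falls off the work surface, if the arm or the gripper's body presses on something with over 40 N, if the wrist force passes 120 N, or if a joint passes its speed limit or range.

## Working session

There is one attempt and no reset: what is moved stays moved. The work goes in short steps, Python scripts to look and compute and a tool call to move; the robot and the scene stay as the last step left them, time stands still between calls to the robot, and variables do not carry over. Pictures are saved under pics/ and viewed, about 8 in all and at most 12, crops included, and the job is handed in when it is done.

Besides the shell and the picture viewer there is one more tool, called after "Request:" as name([rows], argument=value, ...), one row to a line, values as JSON. servo_tool: Moves the arm, as the interface text tells. Its arguments: {"type":"object","properties":{"plan":{"type":"array"},"force":{"type":"number"}},"required":["plan"]}

```bash
mkdir -p pics
cat > h.py <<'E'
import numpy as np, cv2
from cell import env
def snap(n,f):
    c=env.read_camera(n); cv2.imwrite('pics/'+f,c['image']); np.save('pics/'+n+'.npy',{k:v for k,v in c.items()},allow_pickle=True); return c
def load(n): return np.load('pics/'+n+'.npy',allow_pickle=True).item()
def K(c): return np.array([[c['fx'],0,c['cx']],[0,c['fy'],c['cy']],[0,0,1.]]),np.array([c['k1'],0,0,0,0.])
def ray(c,u,v):
    k,d=K(c); p=cv2.undistortPoints(np.array([[[u,v]]],float),k,d)[0,0]
    R=cv2.Rodrigues(np.array(c['rvec'],float))[0]; t=np.array(c['tvec'],float).ravel()
    return -R.T@t, R.T@np.array([p[0],p[1],1.])
def atz(c,u,v,z):
    o,r=ray(c,u,v); return o+r*(z-o[2])/r[2]
def proj(c,P):
    k,d=K(c); return cv2.projectPoints(np.array(P,float).reshape(-1,1,3),np.array(c['rvec'],float),np.array(c['tvec'],float),k,d)[0].reshape(-1,2)
E
python3 - <<'E'
from h import *
for n in('top','side'):
    c=snap(n,n+'0.png'); print(n,c['fx'],c['k1'],ray(c,320,240))
print(env.get_obs())
E
```

```text
top 542.2778971715654 -0.13571871223921447 (array([5.39095328e-01, 7.75755374e-04, 1.02555143e+00]), array([ 0.08111594, -0.01565079, -0.99666612]))
side 511.3702269073897 -0.051551007319435876 (array([0.29673506, 0.55011288, 0.67666156]), array([ 0.33373506, -0.64307491, -0.68928326]))
{'time_s': 0.1, 'qpos': array([-64.39291105,  18.43651257,  -4.01396521,  83.16697217,
         1.29333451,  78.54126517,  -3.25968584]), 'joint_velocities': array([ 0.01967214,  0.03426676, -0.00642641, -0.07277575, -0.0084203 ,
        0.10615776, -0.01211096]), 'effort': array([ 2.53519938e-04, -4.92569053e+01, -4.05610772e-01, -3.13397169e+01,
       -6.40302384e-02,  3.94251966e-02,  5.67229267e-05]), 'tool_pos': array([0.2724806 , 0.58958949, 0.22155963]), 'tool_rot': array([-1.79900382e+02,  4.27717463e-03,  1.55200984e+02]), 'force': array([-0.80977097,  1.11768177, -0.30960949]), 'wrist_torque': array([ 0.02427789,  0.06723385, -0.0233248 ]), 'grip_width': 0.0868372188707557}
```

View pics/top0.png

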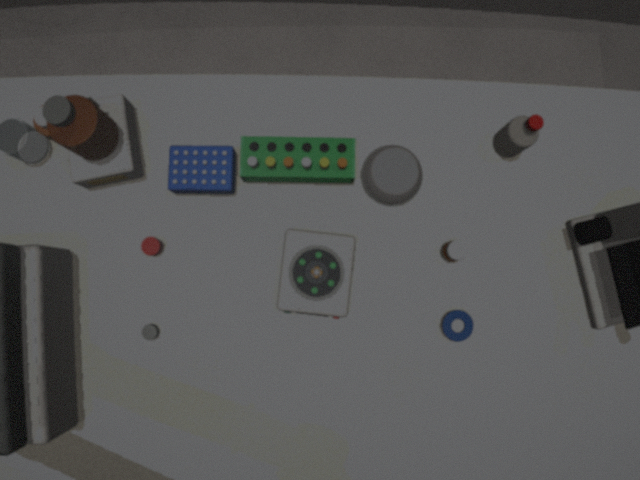

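View pics/side0.png

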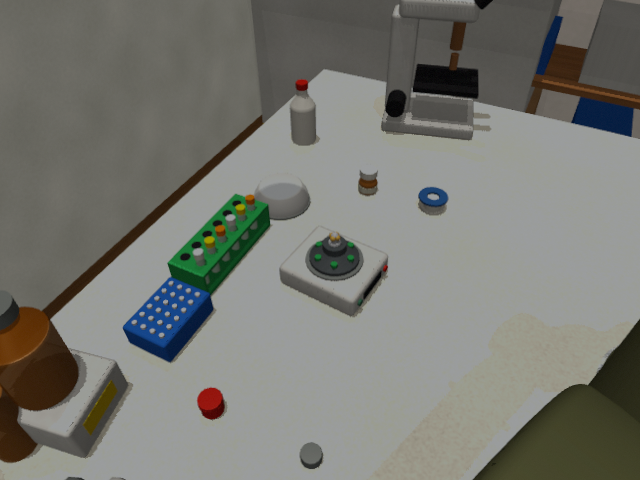

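The top view shows the red cap at (151,246), grey plug (150,332), rotor (317,272), lid (457,325) and jar (453,251). The side view shows the cap at (211,403), rotor (334,243) and lid (433,198).

Run:
```python
from h import *
def cen(img,lo,hi,box):
    h=cv2.cvtColor(img,cv2.COLOR_BGR2HSV); m=cv2.inRange(h,lo,hi); z=np.zeros_like(m); x0,y0,x1,y1=box; z[y0:y1,x0:x1]=m[y0:y1,x0:x1]
    cs=max(cv2.findContours(z,cv2.RETR_EXTERNAL,cv2.CHAIN_APPROX_NONE)[0],key=cv2.contourArea)
    return cs
t,s=load('top'),load('side')
blue=((100,120,40),(130,255,255)); red=((0,150,40),(8,255,255))
def tri(a,b):
    o1,r1=ray(t,*a);o2,r2=ray(s,*b); A=np.c_[r1,-r2]; x=np.linalg.lstsq(A,o2-o1,rcond=None)[0]; p,q=o1+r1*x[0],o2+r2*x[1]; return (p+q)/2,np.linalg.norm(p-q)
for nm,col,zt,bt,bs in(('lid',blue,.028,(430,300,490,350),(410,180,455,220)),('cap',red,.030,(130,225,175,265),(185,375,240,430))):
    for c,b in((t,bt),(s,bs)):
        cs=cen(c['image'],*col,b); e=cv2.fitEllipse(cs); print(nm,e, atz(c,*e[0],zt-(.0 if nm=='lid' else 0)))
    
# stud: zoomed
g=cv2.resize(t['image'][220:330,265:370],None,fx=5,fy=5,interpolation=2); g=np.clip(g*2.5,0,255).astype('uint8')
g2=cv2.resize(s['image'][205:325,265:400],None,fx=5,fy=5,interpolation=2)
H=max(g.shape[0],g2.shape[0]); g=cv2.copyMakeBorder(g,0,H-g.shape[0],0,0,0)
g2=cv2.resize(g2,None,fx=.5,fy=.5) if 0 else g2
o=np.hstack([g,g2]); f=min(800/o.shape[1],600/o.shape[0]); print('scale',5*f,'side offs px',g.shape[1]*f)
cv2.imwrite('pics/z.png',cv2.resize(o,None,fx=f,fy=f))
# green wells in top
h=cv2.cvtColor(t['image'],cv2.COLOR_BGR2HSV); m=cv2.inRange(h,(50,100,30),(80,255,255)); m[:235]=0;m[310:]=0;m[:,:280]=0;m[:,355:]=0
n,l,st,ce=cv2.connectedComponentsWithStats(m); ce=ce[1:][st[1:,4]>4]; print(len(ce),ce.mean(0))
for z in(.06,.07,.084,.105): print(z,atz(t,*ce.mean(0),z))
```

```text
lid ((457.2762145996094, 325.1936950683594), (27.698068618774414, 28.492658615112305), 2.071319818496704) [ 0.46532992 -0.27187447  0.028     ]
lid ((432.78240966796875, 196.34715270996094), (17.758060455322266, 28.134382247924805), 97.40242004394531) [ 0.46414007 -0.26936318  0.028     ]Traceback (most recent call last):
  File "<stdin>", line 12, in <module>
cv2.error: OpenCV(4.12.0) /io/opencv/modules/imgproc/src/shapedescr.cpp:361: error: (-201:Incorrect size of input array) There should be at least 5 points to fit the ellipse in function 'fitEllipseNoDirect'
```

```bash
cat > m.py <<'E'
from h import *
def redc(c,box):
    b,g,r=[c['image'][...,i].astype(float) for i in range(3)]; m=((r>2*np.maximum(b,g))&(r>40)).astype('uint8')
    z=np.zeros_like(m); x0,y0,x1,y1=box; z[y0:y1,x0:x1]=m[y0:y1,x0:x1]
    return max(cv2.findContours(z,cv2.RETR_EXTERNAL,cv2.CHAIN_APPROX_NONE)[0],key=cv2.contourArea)
E
python3 - <<'E'
from m import *
t,s=load('top'),load('side')
cs=redc(t,(130,225,175,265));e=cv2.fitEllipse(cs);print(e,atz(t,*e[0],.03))
cs=redc(s,(185,375,240,430));print(cv2.boundingRect(cs))
p=atz(t,*e[0],.03)
a=np.linspace(0,6.28,60); ring=lambda p,r,z:np.c_[p[0]+r*np.cos(a),p[1]+r*np.sin(a),0*a+z]
q=proj(s,np.r_[ring(p,.018,.03),ring(p,.017,0)]);print('pred side bbox',q.min(0),q.max(0))
h=cv2.cvtColor(t['image'],cv2.COLOR_BGR2HSV); m=cv2.inRange(h,(50,100,30),(80,255,255)); m[:235]=0;m[310:]=0;m[:,:280]=0;m[:,355:]=0
n,l,st,ce=cv2.connectedComponentsWithStats(m); ce=ce[1:][st[1:,4]>4]; print(len(ce),ce.mean(0))
for z in(.06,.07): print(z,atz(t,*ce.mean(0),z))
p=atz(t,*ce.mean(0),.065)
def draw(c,p):
    im=cv2.resize(c['image'],None,fx=5,fy=5,interpolation=2)
    for r,z in((.043,.048),(.020,.070),(.020,.084),(.011,.089),(.006,.1025),(.0035,.105)):
        cv2.polylines(im,[np.int32((proj(c,ring(p,r,z))+.5)*5)],True,(255,0,255),1)
    return im
x,y=np.int32(ce.mean(0)*5); A=np.clip(draw(t,p)[y-200:y+200,x-200:x+200]*2.,0,255).astype('uint8')
x,y=np.int32(proj(s,[[*p[:2],.085]])[0]*5); B=draw(s,p)[y-200:y+200,x-200:x+200]
cv2.imwrite('pics/z.png',np.hstack([A,B]))
print('lid-cap-rotor',p)
E
```

```text
((150.1505584716797, 245.6180419921875), (14.330046653747559, 14.78756332397461), 33.39542007446289) [0.60503736 0.29953455 0.03      ]
(197, 388, 27, 31)
pred side bbox [196.54501595 385.47650095] [224.69728831 418.3673964 ]
6 [316.32709096 272.09209402]
0.06 [ 0.56031882 -0.00862011  0.06      ]
0.07 [ 0.56009902 -0.0085228   0.07      ]
lid-cap-rotor [ 0.56020892 -0.00857146  0.065     ]
```

View pics/z.png

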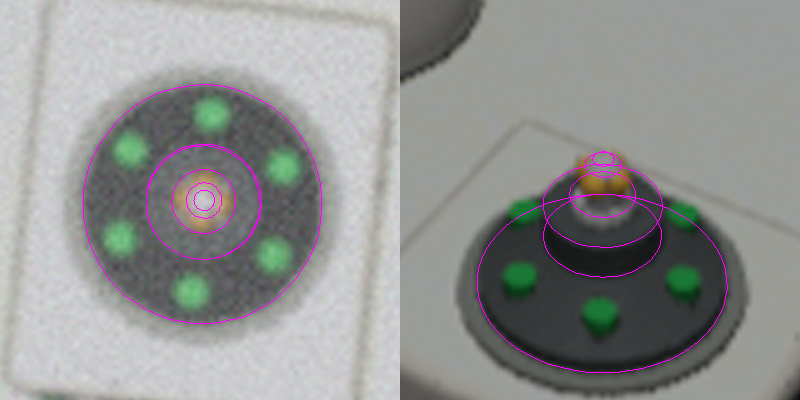

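Overlay fits both views: rotor (0.560,-0.009), lid (0.465,-0.271), cap (0.605,0.300). I'll set out for the lid at height, in two legs and at a fixed yaw.

Request:
servo_tool([
  [1,[-3.1,-2.15,0],[0,0,0]],
  [1,[-3.1,-2.15,0],[0,0,0]],
  [1,[-3.1,-2.15,0],[0,0,0]],
  [1,[-3.1,-2.15,0],[0,0,0]],
  [1,[-3.1,-2.15,0],[0,0,0]],
  [1,[-3.1,-2.15,0],[0,0,0]],
  [1,[-3.1,-2.15,0],[0,0,0]],
  [1,[-3.1,-2.15,0],[0,0,0]],
  [1,[-3.1,-2.15,0],[0,0,0]],
  [1,[-3.1,-2.15,0],[0,0,0]],
  [1,[-3.1,-2.15,0],[0,0,0]],
  [1,[-3.1,-2.15,0],[0,0,0]],
], force=30)

```text
time_s: 1.1
tool_pos: [0.5026, 0.1918, 0.213]
tool_rot: [-179.5, -0.6, 156.5]
force: [0.2, 0.1, -0.2]
grip_width: 0.0872
```

Request:
servo_tool([
  [1,[-1.15,-3.38,-0.08],[0,0,0]],
  [1,[-1.15,-3.38,-0.08],[0,0,0]],
  [1,[-1.15,-3.38,-0.08],[0,0,0]],
  [1,[-1.15,-3.38,-0.08],[0,0,0]],
  [1,[-1.15,-3.38,-0.08],[0,0,0]],
  [1,[-1.15,-3.38,-0.08],[0,0,0]],
  [1,[-1.15,-3.38,-0.08],[0,0,0]],
  [1,[-1.15,-3.38,-0.08],[0,0,0]],
  [1,[-1.15,-3.38,-0.08],[0,0,0]],
  [1,[-1.15,-3.38,-0.08],[0,0,0]],
  [1,[-1.15,-3.38,-0.08],[0,0,0]],
  [1,[-1.15,-3.38,-0.08],[0,0,0]],
  [1,[-1.15,-3.38,-0.08],[0,0,0]],
])

```text
time_s: 2.18
tool_pos: [0.4583, -0.2942, 0.2225]
tool_rot: [-179.5, -0.7, 156.3]
force: [0.8, -0.2, 0.6]
grip_width: 0.087
```

```bash
cat > go.py <<'E'
import sys
from h import *
from scipy.spatial.transform import Rotation as Ro
x,y,z,yaw=map(float,sys.argv[1:5])
o=env.get_obs(); R=Ro.from_euler('xyz',o['tool_rot'],degrees=True); T=Ro.from_euler('xyz',[180,0,yaw],degrees=True)
print('now',o['tool_pos'].round(4),o['tool_rot'].round(2),'F',o['force'].round(2),'w',round(o['grip_width'],4),'t',o['time_s'])
print('shift cm',(R.inv().apply(np.array([x,y,z])-o['tool_pos'])*100).round(2),'turn',(R.inv()*T).as_rotvec(degrees=True).round(2))
E
python3 go.py .465 -.2708 .1 157
```

```text
now [ 0.4583 -0.2942  0.2225] [-179.53   -0.68  156.35] F [ 0.84 -0.16  0.58] w 0.087 t 2.1833
shift cm [ 0.18  2.52 12.23] turn [-0.47 -0.69 -0.65]
```

Request:
servo_tool([
  [1,[0.06,0.84,3.0],[-0.47,-0.69,-0.65]],
  [1,[0.06,0.84,3.0],[0,0,0]],
  [1,[0.06,0.84,3.0],[0,0,0]],
  [1,[0,0,2.5],[0,0,0]],
  [1,[0,0,0],[0,0,0]],
])

```text
time_s: 2.6
tool_pos: [0.4626, -0.2854, 0.1053]
tool_rot: [-179.6, 0.4, 155.8]
force: [-0.9, 0.7, -0.6]
grip_width: 0.0875
```

```bash
python3 go.py .465 -.2708 .01 157
python3 - <<'E'
from h import *
t=snap('top','t1.png');s=snap('side','s1.png')
A=cv2.resize(t['image'][270:380,400:520],(480,440));A=np.clip(A*2.,0,255).astype('uint8')
B=cv2.resize(s['image'][130:240,370:450],(320,440))
cv2.imwrite('pics/v1.png',np.hstack([A,B]))
E
```

```text
now [ 0.4626 -0.2854  0.1053] [-179.62    0.43  155.83] F [-0.94  0.69 -0.65] w 0.0875 t 2.6
shift cm [0.45 1.49 9.52] turn [-0.39  0.42 -1.17]
```

View pics/v1.png

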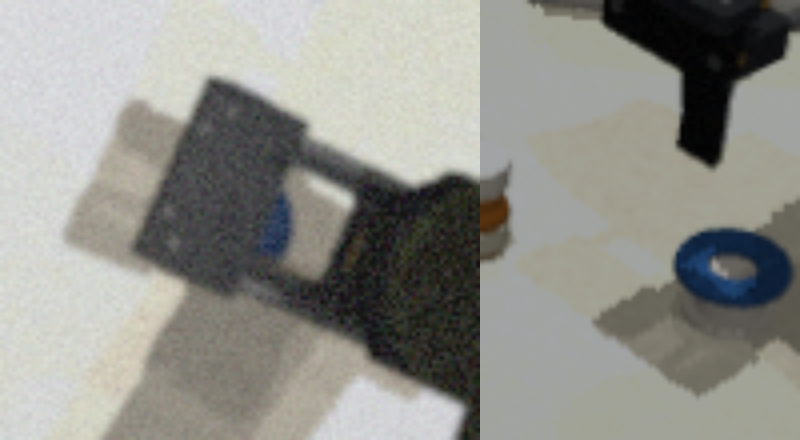

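The gripper is above the lid and the lid is undisturbed on its stand. I'll correct sideways, then descend.

Request:
servo_tool([
  [1,[0.45,1.49,1],[-0.39,0.42,-1.17]],
  [1,[0,0,2],[0,0,0]],
  [1,[0,0,2],[0,0,0]],
  [1,[0,0,0],[0,0,0]],
])

```text
time_s: 3.03
tool_pos: [0.4743, -0.2699, 0.0646]
tool_rot: [179.7, 1.0, 157.3]
force: [-0.4, 0.4, -0.7]
grip_width: 0.0869
```

```bash
python3 go.py .465 -.2708 .01 157
```

```text
now [ 0.4743 -0.2699  0.0646] [179.73   1.04 157.33] F [-0.44  0.42 -0.73] w 0.0869 t 3.0333
shift cm [ 0.93 -0.47  5.44] turn [0.28 1.04 0.33]
```

Request:
servo_tool([
  [1,[0.6,-0.3,1.2],[0.28,1.04,0.33]],
  [1,[0.3,-0.15,1.2],[0,0,0]],
  [1,[0,0,1.0],[0,0,0]],
  [1,[0,0,0],[0,0,0]],
])

```text
time_s: 3.37
tool_pos: [0.4676, -0.2696, 0.0318]
tool_rot: [179.9, 0.3, 157.2]
force: [-0.0, 0.3, -0.0]
grip_width: 0.0869
```

```bash
python3 go.py .465 -.2708 .01 157
```

```text
now [ 0.4676 -0.2696  0.0318] [179.9    0.26 157.2 ] F [-0.02  0.25 -0.03] w 0.0869 t 3.3667
shift cm [ 0.2  -0.22  2.18] turn [0.1  0.26 0.2 ]
```

Request:
servo_tool([
  [1,[0.2,-0.2,1.0],[0.1,0.26,0.2]],
  [1,[0,0,1.0],[0,0,0]],
  [1,[0,0,0.1],[0,0,0]],
  [1,[0,0,0],[0,0,0]],
])

```text
time_s: 3.7
tool_pos: [0.4651, -0.2714, 0.0091]
tool_rot: [-180.0, 0.0, 156.9]
force: [-0.1, 0.3, 1.0]
grip_width: 0.0869
```

```bash
python3 go.py .465 -.2708 .01 157
```

```text
now [ 0.4651 -0.2714  0.0091] [-1.7998e+02  3.0000e-02  1.5694e+02] F [-0.07  0.28  1.05] w 0.0869 t 3.7
shift cm [ 0.03  0.05 -0.09] turn [-0.02  0.03 -0.06]
```

Close on the lid.

Request:
servo_tool([
  [0.5,[0,0,-0.05],[0,0,0]],
  [0.5,[0,0,0],[0,0,0]],
  [0.5,[0,0,0],[0,0,0]],
  [0.5,[0,0,0],[0,0,0]],
  [0.5,[0,0,0],[0,0,0]],
  [0.5,[0,0,0],[0,0,0]],
], force=30)

```text
time_s: 4.2
tool_pos: [0.4659, -0.272, 0.0107]
tool_rot: [-180.0, 0.1, 156.9]
force: [0.5, -0.1, -1.0]
grip_width: 0.0577
```

```bash
python3 go.py .465 -.2708 .15 157
```

```text
now [ 0.4659 -0.272   0.0107] [-1.7998e+02  1.3000e-01  1.5692e+02] F [ 0.51 -0.14 -1.04] w 0.0577 t 4.2
shift cm [  0.1    0.08 -13.93] turn [-0.02  0.13 -0.08]
```

Request:
servo_tool([
  [0.4,[0,0,-1.5],[0,0,0]],
  [0.4,[0,0,-3.5],[0,0,0]],
  [0.4,[0,0,-3.5],[0,0,0]],
  [0.4,[0,0,-3.5],[0,0,0]],
  [0.4,[0,0,-1.5],[0,0,0]],
  [0.4,[0,0,0],[0,0,0]],
])

```text
time_s: 4.7
tool_pos: [0.4628, -0.2706, 0.1487]
tool_rot: [-179.9, -0.3, 156.9]
force: [1.0, 0.5, 0.0]
grip_width: 0.0578
```

```bash
python3 go.py .5602 -.0086 .15 157
python3 - <<'E'
from h import *
t=snap('top','t2.png');s=snap('side','s2.png')
A=cv2.resize(t['image'][270:380,400:520],(480,440));A=np.clip(A*2.,0,255).astype('uint8')
B=cv2.resize(s['image'][80:190,370:450],(320,440))
cv2.imwrite('pics/v2.png',np.hstack([A,B]))
E
```

```text
now [ 0.4628 -0.2706  0.1487] [-179.93   -0.3   156.88] F [1.01 0.5  0.02] w 0.0578 t 4.7
shift cm [ 1.33 27.92 -0.16] turn [-0.07 -0.3  -0.12]
```

View pics/v2.png

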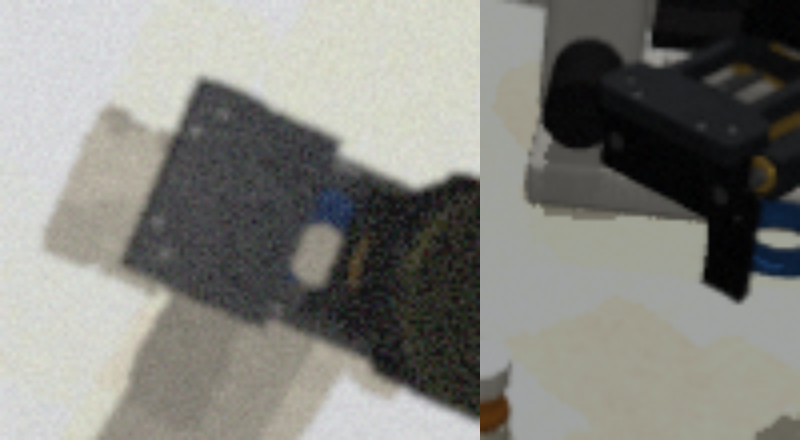

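Run:
```python
from h import *
t,s=load('top'),load('side')
p=np.array([.4628,-.2706]);z=.1487+.015
a=np.linspace(0,6.28,60); ring=lambda p,r,z:np.c_[p[0]+r*np.cos(a),p[1]+r*np.sin(a),0*a+z]
def d(c,b,f):
    x0,y0,x1,y1=b; im=cv2.resize(c['image'][y0:y1,x0:x1],None,fx=f,fy=f,interpolation=2)
    for r in(.03,.0125): cv2.polylines(im,[np.int32((proj(c,ring(p,r,z+.003))-[x0,y0]+.5)*f)],True,(255,0,255),1)
    return im
A=np.clip(d(t,(430,280,510,380),5)*2.,0,255).astype('uint8');B=d(s,(400,70,480,170),5)
cv2.imwrite('pics/v3.png',np.hstack([A,B]))
```

```text
(no output)
```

View pics/v3.png

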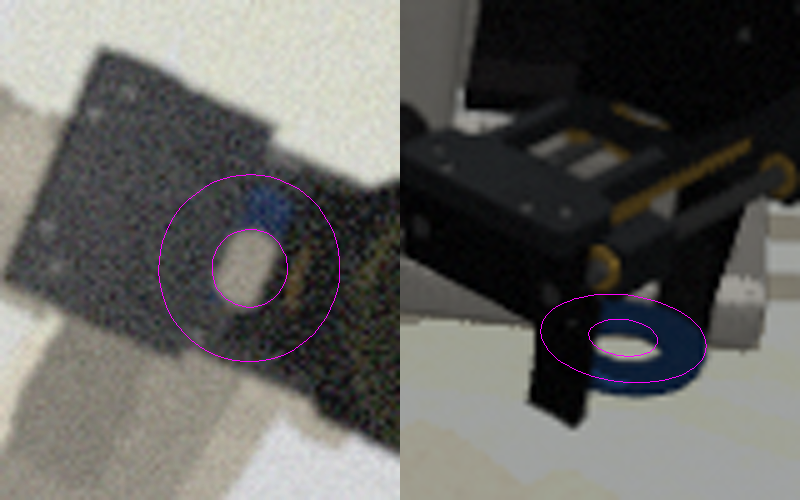

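The lid is held level and centred between the fingers, its hole at about (250,268) in the crop. Its underside is about 11 mm above the TCP. Next, over the rotor.

Request:
servo_tool([
  [0.4,[0.17,2.0,0],[0,0,0]],
  [0.4,[0.17,3.5,0],[0,0,0]],
  [0.4,[0.17,3.5,0],[0,0,0]],
  [0.4,[0.17,3.5,0],[0,0,0]],
  [0.4,[0.17,3.5,0],[0,0,0]],
  [0.4,[0.17,3.5,0],[0,0,0]],
  [0.4,[0.17,3.5,0],[0,0,0]],
  [0.4,[0.17,3.0,0],[0,0,0]],
  [0.4,[0,1.0,0],[0,0,0]],
  [0.4,[0,0,0],[0,0,0]],
])

```text
time_s: 5.63
tool_pos: [0.5451, -0.0059, 0.121]
tool_rot: [-179.1, -2.3, 156.4]
force: [-1.1, -1.2, -1.4]
grip_width: 0.0579
```

```bash
python3 go.py .5602 -.0086 .12 157
```

```text
now [ 0.5451 -0.0059  0.121 ] [-179.08   -2.29  156.36] F [-1.13 -1.25 -1.42] w 0.0579 t 5.6333
shift cm [-1.5   0.36  0.03] turn [-0.91 -2.3  -0.62]
```

Request:
servo_tool([
  [0.4,[-1.0,0.2,-0.1],[-0.91,-2.3,-0.62]],
  [0.4,[-0.5,0.1,0],[0,0,0]],
  [0.4,[0,0,0],[0,0,0]],
  [0.4,[0,0,0],[0,0,0]],
])

```text
time_s: 5.97
tool_pos: [0.5554, -0.0124, 0.1151]
tool_rot: [-179.5, -0.6, 156.9]
force: [-0.3, -0.4, -1.5]
grip_width: 0.0574
```

```bash
python3 go.py .5602 -.0086 .11 157
```

```text
now [ 0.5554 -0.0124  0.1151] [-179.54   -0.55  156.92] F [-0.33 -0.45 -1.55] w 0.0574 t 5.9667
shift cm [-0.29  0.54  0.5 ] turn [-0.46 -0.55 -0.08]
```

Request:
servo_tool([
  [0.4,[-0.3,0.54,0],[-0.46,-0.55,0]],
  [0.4,[0,0,-0.1],[0,0,0]],
  [0.4,[0,0,-0.1],[0,0,0]],
])

```text
time_s: 6.22
tool_pos: [0.5594, -0.0117, 0.1161]
tool_rot: [-179.9, -0.1, 156.6]
force: [0.1, 0.2, -1.2]
grip_width: 0.0579
```

```bash
python3 go.py .5602 -.0086 .1 157
python3 - <<'E'
from h import *
t=snap('top','t4.png');s=snap('side','s4.png')
o=env.get_obs();p=o['tool_pos'];z=p[2]+.0113
a=np.linspace(0,6.28,60); ring=lambda p,r,z:np.c_[p[0]+r*np.cos(a),p[1]+r*np.sin(a),0*a+z]
def d(c,f):
    x,y=np.int32(proj(c,[[.56,-.0086,.1]])[0]); x0,y0=x-40,y-50; im=cv2.resize(c['image'][y0:y0+100,x0:x0+80],None,fx=f,fy=f,interpolation=2)
    for q,r,h,k in((p,.03,z+.006,(255,0,255)),(p,.0125,z+.006,(255,0,255)),((.5602,-.0086),.006,.1025,(0,255,255)),((.5602,-.0086),.020,.084,(0,255,255))): cv2.polylines(im,[np.int32((proj(c,ring(q,r,h))-[x0,y0]+.5)*f)],True,k,1)
    return im
cv2.imwrite('pics/v4.png',np.hstack([np.clip(d(t,5)*2.,0,255).astype('uint8'),d(s,5)]))
E
```

```text
now [ 0.5594 -0.0117  0.1161] [-1.7990e+02 -1.1000e-01  1.5661e+02] F [ 0.1   0.16 -1.21] w 0.0579 t 6.2167
shift cm [0.04 0.32 1.61] turn [-0.09 -0.11 -0.39]
```

View pics/v4.png

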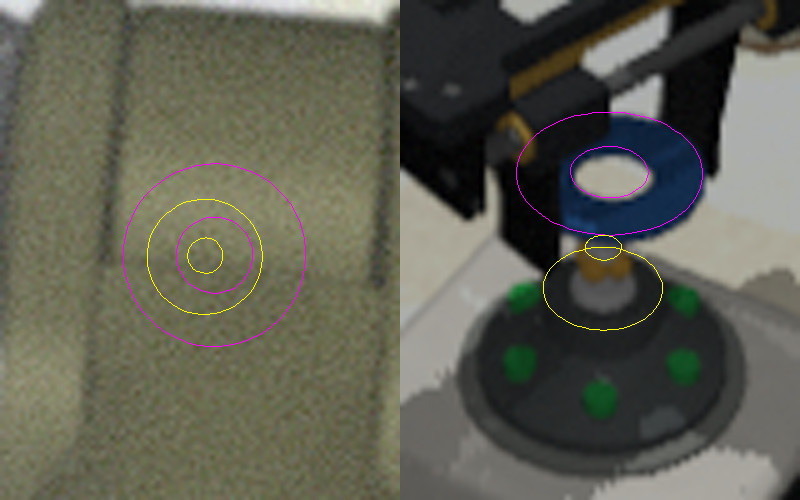

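The lid sits about 3 mm to -y of the stud, and the overlay offsets are under 1 px for both, so the model is good. I'll align, then lower in small steps.

Request:
servo_tool([
  [0.4,[0.05,0.35,0.4],[-0.09,-0.11,-0.39]],
  [0.4,[0,0,0.4],[0,0,0]],
  [0.4,[0,0,0.2],[0,0,0]],
  [0.4,[0,0,-0.1],[0,0,0]],
  [0.4,[0,0,-0.1],[0,0,0]],
])

```text
time_s: 6.73
tool_pos: [0.5605, -0.0072, 0.1076]
tool_rot: [179.9, 0.0, 157.1]
force: [-0.3, -0.3, -1.1]
grip_width: 0.0577
```

```bash
python3 go.py .5602 -.0086 .1 157
```

```text
now [ 0.5605 -0.0072  0.1076] [1.7994e+02 4.0000e-02 1.5710e+02] F [-0.32 -0.28 -1.13] w 0.0577 t 6.7333
shift cm [-0.03 -0.14  0.76] turn [0.06 0.04 0.1 ]
```

Request:
servo_tool([
  [0.4,[-0.03,-0.13,0.3],[0,0,0]],
  [0.4,[0,0,0.3],[0,0,0]],
  [0.4,[0,0,0.1],[0,0,0]],
  [0.4,[0,0,0],[0,0,0]],
])

```text
time_s: 7.07
tool_pos: [0.5604, -0.0086, 0.1002]
tool_rot: [179.9, 0.1, 157.1]
force: [-0.8, -0.4, -0.8]
grip_width: 0.0577
```

```bash
python3 go.py .5602 -.0086 .085 157
```

```text
now [ 0.5604 -0.0086  0.1002] [1.7993e+02 6.0000e-02 1.5711e+02] F [-0.84 -0.42 -0.8 ] w 0.0577 t 7.0667
shift cm [ 0.02 -0.01  1.52] turn [0.07 0.06 0.11]
```

Request:
servo_tool([
  [0.4,[0.02,0,0.3],[0,0,0]],
  [0.4,[0,0,0.3],[0,0,0]],
  [0.4,[0,0,0.3],[0,0,0]],
  [0.4,[0,0,0.2],[0,0,0]],
  [0.4,[0,0,0],[0,0,0]],
])

```text
time_s: 7.48
tool_pos: [0.5602, -0.0086, 0.0879]
tool_rot: [179.9, 0.0, 157.1]
force: [-1.3, -0.6, -1.1]
grip_width: 0.0581
```

```bash
python3 go.py .5602 -.0086 .0725 157
```

```text
now [ 0.5602 -0.0086  0.0879] [1.7994e+02 5.0000e-02 1.5710e+02] F [-1.25 -0.58 -1.14] w 0.0581 t 7.4833
shift cm [-0.   -0.01  1.54] turn [0.06 0.05 0.1 ]
```

Request:
servo_tool([
  [0.4,[0.04,-0.03,0.25],[0,0,0]],
  [0.4,[0,0,0.25],[0,0,0]],
  [0.4,[0,0,0.25],[0,0,0]],
  [0.4,[0,0,0],[0,0,0]],
])

```text
time_s: 7.82
tool_pos: [0.5596, -0.0086, 0.0795]
tool_rot: [179.9, 0.0, 157.1]
force: [-0.7, 0.4, -2.0]
grip_width: 0.0576
```

```bash
python3 go.py .5602 -.0086 .0725 157
```

```text
now [ 0.5596 -0.0086  0.0795] [1.7994e+02 4.0000e-02 1.5711e+02] F [-0.67  0.35 -2.05] w 0.0576 t 7.8167
shift cm [-0.05  0.02  0.7 ] turn [0.06 0.04 0.11]
```

Past the balls. Now onto the shoulder.

Request:
servo_tool([
  [0.4,[0,0,0.2],[0,0,0]],
  [0.4,[0,0,0.2],[0,0,0]],
  [0.4,[0,0,0.2],[0,0,0]],
])

```text
time_s: 8.07
tool_pos: [0.56, -0.0086, 0.0733]
tool_rot: [179.9, 0.1, 157.1]
force: [-0.1, -0.0, -1.2]
grip_width: 0.0577
```

```bash
python3 go.py .5602 -.0086 .0725 157
```

```text
now [ 0.56   -0.0086  0.0733] [1.7992e+02 9.0000e-02 1.5711e+02] F [-0.15 -0.03 -1.15] w 0.0577 t 8.0667
shift cm [-0.01  0.01  0.08] turn [0.08 0.09 0.11]
```

Request:
servo_tool([
  [0.4,[0,0,0.15],[0,0,0]],
  [0.4,[0,0,0.15],[0,0,0]],
])

```text
time_s: 8.23
tool_pos: [0.56, -0.0086, 0.0706]
tool_rot: [179.9, 0.1, 157.1]
force: [-2.7, -0.7, 6.6]
grip_width: 0.0582
```

```bash
python3 go.py .5602 -.0086 .0725 157
```

```text
now [ 0.56   -0.0086  0.0706] [1.7991e+02 6.0000e-02 1.5711e+02] F [-2.73 -0.72  6.6 ] w 0.0582 t 8.2333
shift cm [-0.02  0.01 -0.19] turn [0.09 0.06 0.11]
```

Request:
servo_tool([
  [0.4,[0.02,0,0.12],[0,0,0]],
  [0.4,[0,0,0.1],[0,0,0]],
  [0.4,[0,0,0.08],[0,0,0]],
])

```text
time_s: 8.48
tool_pos: [0.56, -0.0086, 0.0704]
tool_rot: [179.9, 0.0, 157.1]
force: [-4.4, -0.0, 6.9]
grip_width: 0.0581
```

```bash
python3 go.py .5602 -.0086 .0725 157;python3 -c "
from h import *
print(env.get_obs()['wrist_torque'])
s=snap('side','s5.png')
x,y=np.int32(proj(s,[[.56,-.0086,.09]])[0]);cv2.imwrite('pics/v5.png',cv2.resize(s['image'][y-50:y+50,x-50:x+50],None,fx=5,fy=5,interpolation=2))"
```

```text
now [ 0.56   -0.0086  0.0704] [1.7986e+02 2.0000e-02 1.5711e+02] F [-4.43 -0.04  6.92] w 0.0581 t 8.4833
shift cm [-0.02  0.01 -0.21] turn [0.14 0.02 0.11]
[-0.04823763  0.83350908  0.04152798]
```

View pics/v5.png

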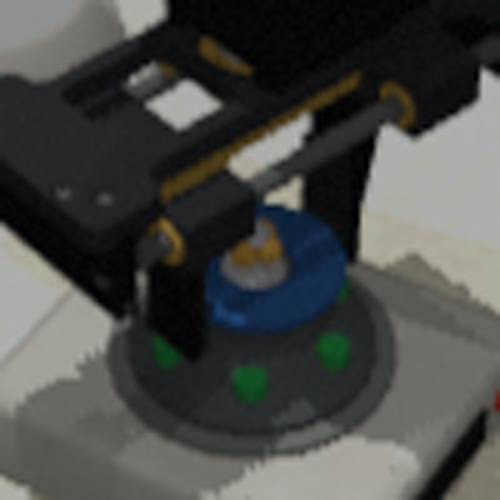

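Seated, with the stud through the hole and about 2 mm of sink, but there is 4 N of side force. I'll ease the lid toward -x while pressing.

Request:
servo_tool([
  [0.4,[0.08,-0.03,0.1],[0,0,0]],
  [0.4,[0.08,-0.03,0.1],[0,0,0]],
  [0.4,[0.04,-0.02,0.12],[0,0,0]],
])

```text
time_s: 8.78
tool_pos: [0.5601, -0.0086, 0.0709]
tool_rot: [179.7, 0.2, 157.1]
force: [-3.0, 1.5, 5.1]
grip_width: 0.0579
```

```bash
python3 go.py .5602 -.0086 .0725 157
```

```text
now [ 0.5601 -0.0086  0.0709] [179.69   0.23 157.09] F [-3.03  1.5   5.11] w 0.0579 t 8.7833
shift cm [-0.01  0.01 -0.16] turn [0.31 0.23 0.1 ]
```

Request:
servo_tool([
  [0.4,[0,0,0.2],[0.1,0,0]],
  [0.4,[0,0,0.2],[0,0,0]],
  [0.4,[0,0,0.15],[0,0,0]],
])

```text
time_s: 9.03
tool_pos: [0.5601, -0.0086, 0.0694]
tool_rot: [179.7, 0.2, 157.1]
force: [-5.1, 0.7, 11.8]
grip_width: 0.0579
```

```bash
python3 go.py .5602 -.0086 .0725 157
```

```text
now [ 0.5601 -0.0086  0.0694] [1.7969e+02 1.6000e-01 1.5708e+02] F [-5.12  0.68 11.84] w 0.0579 t 9.0333
shift cm [-0.01  0.   -0.31] turn [0.31 0.16 0.09]
```

Stiffness is consistent: 12.8 N gives 3.2 mm of sink, with the lid underside on the seat. Release and rise.

Request:
servo_tool([
  [0.4,[0,0,0.05],[0,0,0]],
  [0.4,[0,0,-0.1],[0,0,0]],
  [0.4,[0,0,-0.1],[0,0,0]],
  [1,[0,0,0],[0,0,0]],
  [1,[0,0,0],[0,0,0]],
  [1,[0,0,0],[0,0,0]],
  [1,[0,0,0],[0,0,0]],
  [1,[0,0,-1],[0,0,0]],
  [1,[0,0,-3],[0,0,0]],
  [1,[0,0,-3],[0,0,0]],
  [1,[0,0,-3],[0,0,0]],
  [1,[0,0,-2],[0,0,0]],
  [1,[0,0,0],[0,0,0]],
])

```text
time_s: 10.12
tool_pos: [0.5584, -0.0097, 0.1987]
tool_rot: [179.8, 0.0, 157.0]
force: [0.4, -0.6, -0.8]
grip_width: 0.0869
```

```bash
python3 go.py .605 .2995 .17 157
```

```text
now [ 0.5584 -0.0097  0.1987] [179.8    0.   157.01] F [ 0.41 -0.59 -0.76] w 0.0869 t 10.1167
shift cm [ 7.79 30.28  2.98] turn [0.2  0.   0.01]
```

Move to above the cap, then check the lid with the view clear.

Request:
servo_tool([
  [1,[0.5,2.0,0],[0,0,0]],
  [1,[0.9,3.5,0],[0,0,0]],
  [1,[0.9,3.5,0],[0,0,0]],
  [1,[0.9,3.5,0],[0,0,0]],
  [1,[0.9,3.5,0],[0,0,0]],
  [1,[0.9,3.5,0],[0,0,0]],
  [1,[0.9,3.5,0],[0,0,0]],
  [1,[0.9,3.5,0.3],[0,0,0]],
  [1,[0.7,2.5,0.5],[0,0,0]],
  [1,[0,0,0],[0,0,0]],
  [1,[0,0,0],[0,0,0]],
])

```text
time_s: 11.03
tool_pos: [0.6063, 0.2955, 0.1928]
tool_rot: [179.7, 0.2, 156.5]
force: [0.4, -0.3, 0.2]
grip_width: 0.0871
```

```bash
python3 go.py .605 .2995 .1 157
python3 - <<'E'
from h import *
t=snap('top','t6.png');s=snap('side','s6.png')
a=np.linspace(0,6.28,60); ring=lambda p,r,z:np.c_[p[0]+r*np.cos(a),p[1]+r*np.sin(a),0*a+z]
p=(.5602,-.0086)
h=cv2.cvtColor(t['image'],cv2.COLOR_BGR2HSV)
for c,b in((t,(285,240,350,305)),(s,(295,215,375,285))):
    h=cv2.cvtColor(c['image'],cv2.COLOR_BGR2HSV); m=cv2.inRange(h,(100,120,35),(130,255,255)); x0,y0,x1,y1=b; z=0*m; z[y0:y1,x0:x1]=m[y0:y1,x0:x1]
    hull=cv2.convexHull(np.vstack(cv2.findContours(z,0,1)[0])); e=cv2.fitEllipse(hull); print(e,atz(c,*e[0],.0885))
def d(c,f,P):
    x,y=np.int32(proj(c,[P])[0]); x0,y0=x-40,y-50; im=cv2.resize(c['image'][y0:y0+100,x0:x0+80],None,fx=f,fy=f,interpolation=2)
    cv2.polylines(im,[np.int32((proj(c,ring(p,.03,.09))-[x0,y0]+.5)*f)],True,(255,0,255),1)
    return im
cv2.imwrite('pics/v6.png',np.hstack([d(s,5,[.56,-.0086,.09]),d(s,5,[.605,.2995,.04])]))
E
```

```text
now [0.6063 0.2955 0.1928] [179.69   0.19 156.46] F [ 0.4  -0.29  0.16] w 0.0871 t 11.0333
shift cm [0.31 0.27 9.28] turn [ 0.31  0.2  -0.54]
((316.94976806640625, 272.13751220703125), (31.474992752075195, 31.842405319213867), 177.5846710205078) [ 0.55962843 -0.00941858  0.0885    ]
((334.6675109863281, 241.37413024902344), (25.957687377929688, 34.94757843017578), 90.88904571533203) [ 0.55811254 -0.00640843  0.0885    ]
```

View pics/v6.png

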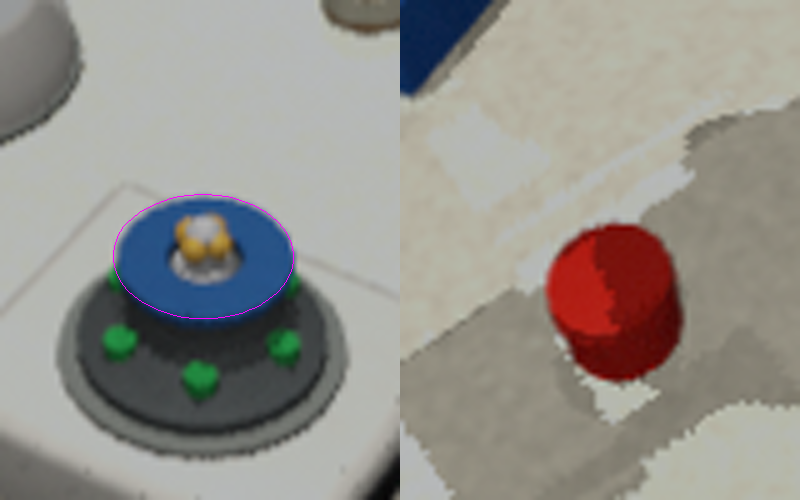

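The lid's rim matches the predicted seated ellipse, so it's flat and centred. The cap is standing untouched beneath the gripper. Descend on it.

Request:
servo_tool([
  [1,[0.2,0.2,2.5],[0.3,0.2,0.5]],
  [1,[0.1,0.1,2.5],[0,0,0]],
  [1,[0,0,2.5],[0,0,0]],
  [1,[0,0,1.5],[0,0,0]],
  [1,[0,0,0],[0,0,0]],
])

```text
time_s: 11.55
tool_pos: [0.6088, 0.2889, 0.1043]
tool_rot: [179.8, 0.3, 155.2]
force: [-0.0, -1.8, -0.8]
grip_width: 0.0872
```

```bash
python3 go.py .605 .2995 .007 157
```

```text
now [0.6088 0.2889 0.1043] [179.83   0.34 155.16] F [-0.01 -1.75 -0.78] w 0.0872 t 11.55
shift cm [0.84 0.78 9.73] turn [ 0.17  0.34 -1.84]
```

Request:
servo_tool([
  [1,[0.8,0.8,1.0],[0.2,0.3,-1.84]],
  [1,[0.1,0.1,2.0],[0,0,0]],
  [1,[0,0,1.5],[0,0,0]],
  [1,[0,0,0],[0,0,0]],
])

```text
time_s: 11.88
tool_pos: [0.607, 0.2983, 0.0617]
tool_rot: [179.8, 0.2, 156.9]
force: [0.3, 0.2, 0.0]
grip_width: 0.0869
```

```bash
python3 go.py .605 .2995 .007 157
```

```text
now [0.607  0.2983 0.0617] [179.85   0.21 156.95] F [0.28 0.17 0.02] w 0.0869 t 11.8833
shift cm [0.25 0.02 5.47] turn [ 0.15  0.21 -0.05]
```

Request:
servo_tool([
  [1,[0.25,0,1.5],[0,0,0]],
  [1,[0,0,1.5],[0,0,0]],
  [1,[0,0,1.2],[0,0,0]],
  [1,[0,0,0.6],[0,0,0]],
  [1,[0,0,0],[0,0,0]],
])

```text
time_s: 12.3
tool_pos: [0.6082, 0.3007, 0.0165]
tool_rot: [179.5, 0.5, 157.1]
force: [-0.6, 0.6, -0.1]
grip_width: 0.0872
```

```bash
python3 go.py .605 .2995 .007 157
```

```text
now [0.6082 0.3007 0.0165] [179.5    0.46 157.05] F [-0.59  0.64 -0.08] w 0.0872 t 12.3
shift cm [ 0.26 -0.25  0.95] turn [0.5  0.46 0.05]
```

Request:
servo_tool([
  [1,[0.3,-0.25,0.4],[0.5,0.46,0]],
  [1,[0,0,0.4],[0,0,0]],
  [1,[0,0,0.1],[0,0,0]],
  [1,[0,0,0],[0,0,0]],
])

```text
time_s: 12.63
tool_pos: [0.6054, 0.2998, 0.0081]
tool_rot: [180.0, 0.0, 157.1]
force: [-0.6, -0.2, -0.0]
grip_width: 0.087
```

```bash
python3 go.py .605 .2995 .007 157
```

```text
now [0.6054 0.2998 0.0081] [1.7997e+02 3.0000e-02 1.5705e+02] F [-0.61 -0.21 -0.01] w 0.087 t 12.6333
shift cm [ 0.02 -0.04  0.11] turn [0.03 0.03 0.05]
```

Request:
servo_tool([
  [0.2,[0.02,-0.03,0.05],[0,0,0]],
  [0.2,[0,0,0],[0,0,0]],
  [0.2,[0,0,0],[0,0,0]],
  [0.2,[0,0,0],[0,0,0]],
  [0.2,[0,0,0],[0,0,0]],
  [0.2,[0,0,0],[0,0,0]],
  [0.2,[0,0,0],[0,0,0]],
  [0.2,[0,0,0],[0,0,0]],
  [0.2,[0,0,0],[0,0,0]],
], force=45)

```text
time_s: 13.38
tool_pos: [0.6063, 0.3001, 0.0095]
tool_rot: [179.8, 0.1, 157.0]
force: [-0.1, 0.6, -0.3]
grip_width: 0.0353
```

```bash
python3 go.py .605 .2995 .17 157
```

```text
now [0.6063 0.3001 0.0095] [1.7982e+02 1.3000e-01 1.5705e+02] F [-0.1   0.61 -0.29] w 0.0353 t 13.3833
shift cm [  0.06  -0.05 -16.05] turn [0.18 0.13 0.05]
```

Request:
servo_tool([
  [0.2,[0,0,-1.0],[0,0,0]],
  [0.2,[0,0,-3],[0,0,0]],
  [0.2,[0,0,-3.5],[0,0,0]],
  [0.2,[0,0,-3.5],[0,0,0]],
  [0.2,[0,0,-3.5],[0,0,0]],
  [0.2,[0,0,-2],[0,0,0]],
  [0.2,[0,0,0],[0,0,0]],
])

```text
time_s: 13.97
tool_pos: [0.6035, 0.2983, 0.1821]
tool_rot: [-179.9, -0.1, 157.0]
force: [0.5, 1.1, 1.0]
grip_width: 0.0352
```

```bash
python3 go.py .5598 -.0088 .16 157
```

```text
now [0.6035 0.2983 0.1821] [-1.7985e+02 -8.0000e-02  1.5701e+02] F [0.5  1.1  1.03] w 0.0352 t 13.9667
shift cm [ -7.97 -29.97   2.28] turn [-0.15 -0.08  0.01]
```

Request:
servo_tool([
  [0.2,[-0.5,-2,0],[0,0,0]],
  [0.2,[-0.95,-3.6,0],[0,0,0]],
  [0.2,[-0.95,-3.6,0],[0,0,0]],
  [0.2,[-0.95,-3.6,0],[0,0,0]],
  [0.2,[-0.95,-3.6,0],[0,0,0]],
  [0.2,[-0.95,-3.6,0],[0,0,0]],
  [0.2,[-0.95,-3.6,0],[0,0,0]],
  [0.2,[-0.9,-3,0],[0,0,0]],
  [0.2,[-0.5,-1.5,0],[0,0,0]],
  [0.2,[0,0,0],[0,0,0]],
  [0.2,[0,0,0],[0,0,0]],
])

```text
time_s: 14.88
tool_pos: [0.5591, -0.0001, 0.18]
tool_rot: [179.8, -0.2, 157.2]
force: [0.2, -0.2, -0.6]
grip_width: 0.0349
```

```bash
python3 go.py .5598 -.0088 .13 157
```

```text
now [ 5.591e-01 -1.000e-04  1.800e-01] [179.84  -0.21 157.23] F [ 0.19 -0.16 -0.56] w 0.0349 t 14.8833
shift cm [-0.42 -0.79  5.  ] turn [ 0.15 -0.21  0.23]
```

Request:
servo_tool([
  [0.2,[-0.4,-0.8,1.2],[0.15,-0.2,0.2]],
  [0.2,[0,0,1.5],[0,0,0]],
  [0.2,[0,0,1.0],[0,0,0]],
  [0.2,[0,0,0],[0,0,0]],
])

```text
time_s: 15.22
tool_pos: [0.5603, -0.0036, 0.1415]
tool_rot: [179.8, -0.0, 157.3]
force: [-1.0, -0.1, -0.3]
grip_width: 0.035
```

```bash
python3 go.py .5598 -.0088 .13 157
```

```text
now [ 0.5603 -0.0036  0.1415] [ 1.7985e+02 -2.0000e-02  1.5734e+02] F [-1.01 -0.13 -0.3 ] w 0.035 t 15.2167
shift cm [-0.15 -0.5   1.15] turn [ 0.15 -0.02  0.34]
```

Request:
servo_tool([
  [0.2,[-0.15,-0.5,0.6],[0.15,0,0.3]],
  [0.2,[0,0,0.5],[0,0,0]],
  [0.2,[0,0,0.2],[0,0,0]],
  [0.2,[0,0,0],[0,0,0]],
])

```text
time_s: 15.55
tool_pos: [0.5601, -0.0051, 0.1272]
tool_rot: [-180.0, -0.1, 157.3]
force: [-0.3, -0.0, -0.3]
grip_width: 0.0348
```

```bash
python3 go.py .5598 -.0088 .115 157
python3 - <<'E'
from m import *
t=snap('top','t7.png');s=snap('side','s7.png')
o=env.get_obs();p=o['tool_pos'];z=p[2]-.0095
a=np.linspace(0,6.28,60); ring=lambda p,r,z:np.c_[p[0]+r*np.cos(a),p[1]+r*np.sin(a),0*a+z]
f=6;x,y=np.int32(proj(s,[[.56,-.0086,.11]])[0]); x0,y0=x-45,y-40; im=cv2.resize(s['image'][y0:y0+85,x0:x0+90],None,fx=f,fy=f,interpolation=2)
for q,r,h,k in((p,.018,z+.03,(255,0,255)),(p,.017,z,(255,0,255)),((.5602,-.0086),.0035,.105,(0,255,255)),((.5602,-.0086),.030,.09,(0,255,255))): cv2.polylines(im,[np.int32((proj(s,ring(q,r,h))-[x0,y0]+.5)*f)],True,k,1)
cv2.imwrite('pics/v7.png',im)
E
```

```text
now [ 0.5601 -0.0051  0.1272] [-1.8000e+02 -8.0000e-02  1.5735e+02] F [-0.26 -0.03 -0.33] w 0.0348 t 15.55
shift cm [-0.12 -0.35  1.22] turn [-0.   -0.08  0.35]
```

View pics/v7.png

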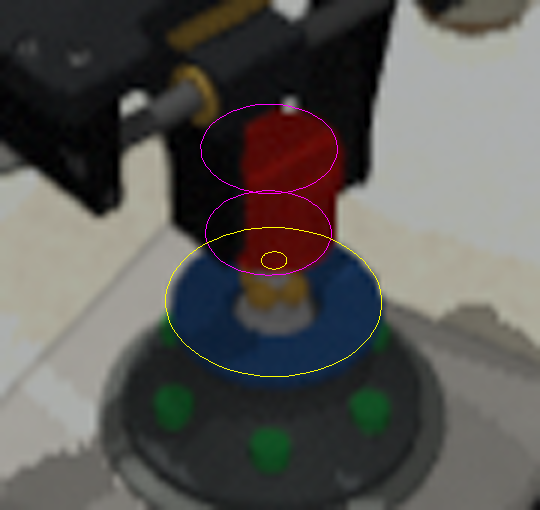

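The cap is upright and about where the model puts it, right edge at 343 against 338 px. The remaining offset is 3.5 mm in y. Align, then lower.

Request:
servo_tool([
  [0.2,[-0.12,-0.37,0.1],[0,0,0.3]],
  [0.2,[0,-0.05,0.2],[0,0,0]],
  [0.2,[0,0,0.2],[0,0,0]],
  [0.2,[0,0,0],[0,0,0]],
])

```text
time_s: 15.98
tool_pos: [0.5608, -0.0101, 0.1237]
tool_rot: [179.9, 0.1, 157.0]
force: [0.0, -0.6, -0.2]
grip_width: 0.0345
```

```bash
python3 go.py .5598 -.0088 .112 157
```

```text
now [ 0.5608 -0.0101  0.1237] [1.7989e+02 9.0000e-02 1.5699e+02] F [ 0.03 -0.62 -0.19] w 0.0345 t 15.9833
shift cm [0.15 0.08 1.17] turn [ 0.11  0.09 -0.01]
```

Request:
servo_tool([
  [0.2,[0.13,0.08,0.2],[0.1,0.1,0]],
  [0.2,[0,0,0.3],[0,0,0]],
  [0.2,[0,0,0.3],[0,0,0]],
  [0.2,[0,0,0],[0,0,0]],
])

```text
time_s: 16.32
tool_pos: [0.56, -0.0088, 0.1152]
tool_rot: [180.0, -0.0, 157.0]
force: [-0.2, -0.1, -0.2]
grip_width: 0.0351
```

```bash
python3 go.py .5598 -.0088 .112 157
```

```text
now [ 0.56   -0.0088  0.1152] [179.97  -0.   156.97] F [-0.25 -0.09 -0.17] w 0.0351 t 16.3167
shift cm [ 0.02 -0.01  0.32] turn [ 0.03 -0.   -0.03]
```

Aligned. Descend to the balls.

Request:
servo_tool([
  [0.2,[0,0,0.2],[0,0,0]],
  [0.2,[0,0,0.2],[0,0,0]],
  [0.2,[0,0,0.2],[0,0,0]],
], force=60)

```text
time_s: 16.57
tool_pos: [0.561, -0.0083, 0.1095]
tool_rot: [179.9, 0.1, 157.0]
force: [1.5, 1.9, 4.8]
grip_width: 0.0341
```

```bash
python3 go.py .5598 -.0088 .0975 157
```

```text
now [ 0.561  -0.0083  0.1095] [1.7988e+02 1.0000e-01 1.5699e+02] F [1.48 1.86 4.85] w 0.0341 t 16.5667
shift cm [ 0.09 -0.1   1.2 ] turn [ 0.12  0.1  -0.01]
```

Request:
servo_tool([
  [0.2,[0.03,-0.03,0.2],[0,0,0]],
  [0.2,[0,0,0.2],[0,0,0]],
  [0.2,[0,0,0.2],[0,0,0]],
])

```text
time_s: 16.82
tool_pos: [0.5627, -0.0079, 0.1065]
tool_rot: [179.7, 0.3, 157.0]
force: [-3.1, -0.7, 9.6]
grip_width: 0.0346
```

```bash
python3 go.py .5598 -.0088 .0975 157
```

```text
now [ 0.5627 -0.0079  0.1065] [179.71   0.28 157.02] F [-3.1  -0.7   9.56] w 0.0346 t 16.8167
shift cm [ 0.23 -0.2   0.9 ] turn [0.29 0.28 0.02]
```

Request:
servo_tool([
  [0.2,[0.2,-0.15,0.2],[0.3,0.3,0]],
  [0.2,[0.1,-0.08,0.22],[0,0,0]],
])

```text
time_s: 16.98
tool_pos: [0.5614, -0.0078, 0.1046]
tool_rot: [179.8, 0.2, 157.0]
force: [1.8, 0.4, -1.5]
grip_width: 0.035
```

```bash
python3 go.py .5598 -.0088 .0975 157
```

```text
now [ 0.5614 -0.0078  0.1046] [179.79   0.21 157.05] F [ 1.77  0.42 -1.51] w 0.035 t 16.9833
shift cm [ 0.11 -0.16  0.71] turn [0.21 0.21 0.05]
```

It clicked: the force fell from 9.6 to -1.5 N. Keep going down to home.

Request:
servo_tool([
  [0.2,[0.1,-0.12,0.2],[0.2,0.2,0]],
  [0.2,[0,0,0.2],[0,0,0]],
  [0.2,[0,0,0.15],[0,0,0]],
])

```text
time_s: 17.23
tool_pos: [0.5601, -0.0078, 0.0983]
tool_rot: [180.0, 0.0, 157.1]
force: [-0.1, 1.3, 2.8]
grip_width: 0.0345
```

```bash
python3 go.py .5598 -.0088 .0975 157
```

```text
now [ 0.5601 -0.0078  0.0983] [1.7995e+02 3.0000e-02 1.5709e+02] F [-0.05  1.32  2.75] w 0.0345 t 17.2333
shift cm [-0.01 -0.1   0.08] turn [0.05 0.03 0.09]
```

Request:
servo_tool([
  [0.2,[0,-0.03,0.2],[0,0,0]],
  [0.2,[0,0,0.2],[0,0,0]],
  [0.2,[0,0,0.15],[0,0,0]],
])

```text
time_s: 17.48
tool_pos: [0.5602, -0.0079, 0.0955]
tool_rot: [179.9, -0.0, 157.1]
force: [-4.5, 1.1, 13.7]
grip_width: 0.0342
```

```bash
python3 go.py .5598 -.0088 .0975 157
```

```text
now [ 0.5602 -0.0079  0.0955] [ 1.7987e+02 -2.0000e-02  1.5709e+02] F [-4.54  1.13 13.7 ] w 0.0342 t 17.4833
shift cm [ 0.01 -0.1  -0.2 ] turn [ 0.13 -0.02  0.09]
```

Request:
servo_tool([
  [0.2,[0,-0.02,0.1],[0,0,0]],
  [0.2,[0,0,0.1],[0,0,0]],
  [0.2,[0,0,0.1],[0,0,0]],
  [0.2,[0,0,0.1],[0,0,0]],
])

```text
time_s: 17.82
tool_pos: [0.5602, -0.0079, 0.0969]
tool_rot: [179.7, -0.1, 157.1]
force: [-2.7, 0.6, 8.9]
grip_width: 0.0346
```

```bash
python3 go.py .5598 -.0088 .0975 157
python3 - <<'E'
from h import *
s=snap('side','s8.png')
for i in range(6): env.read_camera('top')
o=env.get_obs();print(o['tool_pos'],o['force'],o['time_s'])
z=o['tool_pos'][2]-.0095; p=o['tool_pos']
a=np.linspace(0,6.28,60); ring=lambda p,r,z:np.c_[p[0]+r*np.cos(a),p[1]+r*np.sin(a),0*a+z]
f=6;x,y=np.int32(proj(s,[[.56,-.0086,.1]])[0]); x0,y0=x-45,y-40; im=cv2.resize(s['image'][y0:y0+85,x0:x0+90],None,fx=f,fy=f,interpolation=2)
for q,r,h in((p,.018,z+.03),((.5602,-.0086),.030,.087)): cv2.polylines(im,[np.int32((proj(s,ring(q,r,h))-[x0,y0]+.5)*f)],True,(255,0,255),1)
cv2.imwrite('pics/v8.png',im)
E
```

```text
now [ 0.5602 -0.0079  0.0969] [ 1.7973e+02 -1.4000e-01  1.5707e+02] F [-2.7   0.58  8.85] w 0.0346 t 17.8167
shift cm [-0.   -0.1  -0.06] turn [ 0.27 -0.14  0.07]
[ 0.56018004 -0.00790578  0.0967731 ] [-3.06062311  1.24943124  8.96117503] 18.1667
```

View pics/v8.png

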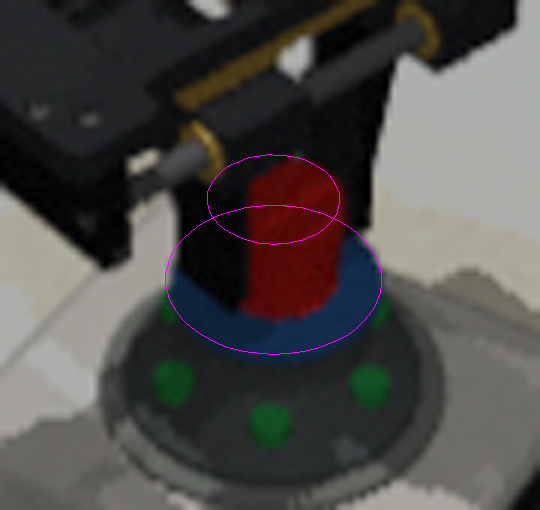

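The cap sits on the lid, upright and centred, and the push is steady at 9 N. Hand it in.

```bash
python3 -c "
from cell import env
print(env.sign_off())"
```

```text
the job is handed in; nothing more can be done
None
```

The lid ring is on the rotor and the snap cap is pressed home on it. I handed the job in at about 18 s with the fingers still holding the cap down at about 9 N. The hand-in gives no verdict, so these are my own last readings:

- **Lid:** I pressed it down with up to about 13 N, about 3.2 mm of sink by the mount's spring rate. With the arm clear, both cameras showed it flat, with its centre within about 3 mm of the measured rotor axis (about 1 mm by the top camera). That is inside the 5 mm limit.
- **Cap:** The push climbed to 9.6 N, then dropped to -1.5 N at the click. I kept pushing until the cap's underside met the lid, briefly reaching about 14 N. The last picture shows it upright and central on the lid, and the tool tilt was about 0.3 degrees.
- **Holding push:** It stayed at 8.9–9.0 N over the last 0.35 s, which should sink the rotor about 2.5 mm.

Three readings were not fully clean:

- **Side force:** About 3 N remains on the tool at the end, and there was up to 5 N while pressing the lid. I tried to ease it off on the lid, but it did not go away.
- **Grip width:** The gripper read 1–2 mm less than the true diameters, probably because the pads give under load.
- **Camera agreement:** The two cameras disagreed by about 3 mm at most, roughly as expected from their calibration.

I did not measure the bystanders separately. Nothing I did came near them, and no picture showed any of them disturbed.

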